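# Shut the lids of the weekly pill organiser in one run of the fingertips

### The job

The weekly pill organiser has been filled and all seven lids stand open. Run the fingertips lightly along the row, low over the box, starting at the end where a lid stands at the very edge of the box (every lid is hinged on that side of its cell) and going towards the other end, so that the lids are pushed shut one after another in order, the first to the last. Do it gently and do not lift or shift the organiser, and leave the vial, the dose cup and the vial cap beside it alone.

Things in the scene. Friction and masses are not known exactly. Their poses are not given: they have to be found in the camera images.
- organiser: White weekly pill organiser, a loose open box of seven cells in one straight row, 242 mm long (its y), 44 mm wide (its x), 24 mm high to the rim, 27 mm over the shut lids, about 0.32 kg. Origin at the centre of its underside, z up. The row runs along its y: cell 1 at the -y end, cell 7 at the +y end, 34 mm from cell to cell. It may stand at any yaw.
- row_start (a point): Point at the -y end of the row, on the centre line: on the hinge line of lid 1, at the height of the tops of the shut lids (27 mm above the worktop).
- row_end (a point): Point at the +y end of the row, on the centre line, where the free edge of lid 7 lies when shut, same height; 235 mm from row_start.
- lid_1 (a joint): Lid of cell 1: angle in rad, 0 shut flat, 1.57 upright, 1.75 its stop. All lids: flat blue plates 30 mm long, 40 mm wide, 3 mm thick, hinged across the row on the -y edge of their cell (hinge line of lid k: 34(k-1) mm from row_start towards row_end); each falls shut towards row_end. Pushed towards row_start an open lid only meets its stop.
- lid_2 (a joint): Lid of cell 2: angle in rad, 0 shut flat, 1.57 upright, 1.75 its stop. All hinges are light (under 0.002 N m) with friction: a lid stays where it is left, but below about 0.5 rad it drops shut by its own weight.
- lid_3 (a joint): Lid of cell 3: angle in rad, 0 shut flat, 1.57 upright, 1.75 its stop. Size and hinge as lids 1 and 2.
- lid_4 (a joint): Lid of cell 4: angle in rad, 0 shut flat, 1.57 upright, 1.75 its stop. Size and hinge as lids 1 and 2.
- lid_5 (a joint): Lid of cell 5: angle in rad, 0 shut flat, 1.57 upright, 1.75 its stop. Size and hinge as lids 1 and 2.
- lid_6 (a joint): Lid of cell 6: angle in rad, 0 shut flat, 1.57 upright, 1.75 its stop. Size and hinge as lids 1 and 2.
- lid_7 (a joint): Lid of cell 7: angle in rad, 0 shut flat, 1.57 upright, 1.75 its stop. Size and hinge as lids 1 and 2.
- vial: Amber tablet vial, 36 mm across, 84 mm tall, standing about 85 mm beside the row's centre line. Origin at the centre of its foot. To be left alone.
- dose_cup: Small cream paper dose cup, 38 mm across, 28 mm tall, standing about 75 mm beside the row's centre line. Origin at the centre of its foot. To be left alone.
- vial_cap: White round vial cap, 37 mm across, 11 mm tall, lying about 75 mm beside the row's centre line. Origin at the centre of its underside. To be left alone.

How it is judged:
On the way, in this order (a step that is already met when the one before it is completed fails the run):
1. lid 1 is shut while lid 2 is still open (value of joint lid_1 below 0.1 rad and value of joint lid_2 above 0.1 rad).
2. lid 2 is shut while lid 3 is still open (value of joint lid_2 below 0.1 rad and value of joint lid_3 above 0.1 rad).
3. lid 3 is shut while lid 4 is still open (value of joint lid_3 below 0.1 rad and value of joint lid_4 above 0.1 rad).
4. lid 4 is shut while lid 5 is still open (value of joint lid_4 below 0.1 rad and value of joint lid_5 above 0.1 rad).
5. lid 5 is shut while lid 6 is still open (value of joint lid_5 below 0.1 rad and value of joint lid_6 above 0.1 rad).
6. lid 6 is shut while lid 7 is still open (value of joint lid_6 below 0.1 rad and value of joint lid_7 above 0.1 rad).
7. lid 7 is shut, the last of the row (value of joint lid_7 below 0.1 rad).
At the end, for the whole second after the job is handed in: All seven lids are shut (each within 0.1 rad), the organiser stands flat and at rest, both ends of its row within 25 mm of where they began, and the vial, dose cup and vial cap are within 20 mm of where they began (value of joint each of lid_1, lid_2, lid_3, lid_4, lid_5, lid_6, lid_7 below 0.1 rad and distance of each of row_start, row_end from where it was at the start of the episode below 0.025 m and angle between organiser's own z axis and vertical below 0.05 rad and linear speed of organiser below 0.02 m/s and distance of each of vial, dose_cup, vial_cap from where it was at the start of the episode below 0.02 m); the robot touches nothing.
It fails at once if the organiser is shifted by more than 25 mm (not (distance of row_start from where it was at the start of the episode below 0.025 m) or not (distance of row_end from where it was at the start of the episode below 0.025 m)).
It fails at once if the organiser is lifted or tipped (height (world z) of organiser above 0.012 m or angle between organiser's own z axis and vertical above 0.15 rad).
It fails at once if the fingers press on the organiser or its lids with more than 15 N (contact force between the fingers and organiser above 15 N).
It fails at once if the vial, dose cup or vial cap is moved by more than 20 mm or lifted (distance of any of vial, dose_cup, vial_cap from where it was at the start of the episode above 0.02 m).
It also fails if it takes over 48 s, if anything falls off the work surface, if the arm or the gripper's body presses on something with over 40 N, if the wrist force passes 120 N, or if a joint passes its speed limit or range.

### The arm

A 6-joint arm with a two-finger parallel gripper is mounted at the origin on a cart in front of the work surface, level with it; the furniture and walls round the work are solid. World frame = base frame: x ahead of the robot, y to its left, z up, the work surface at z = 0. Lengths are in m, angles in rad, forces in N, time in s.
With the tool pointing down it reaches from about 0.275 to 0.75 m from the base axis. Payload 10.2 kg.
Tool frame: the origin (TCP) lies between the finger pads; the fingertips stand 14 mm ahead of it and the grasp point (between the pads) lies 5 mm behind it; y points along the fingers, z is the direction in which the jaws open and shut, and the axes are right-handed (so a half turn about y gives the same grasp; the last joint's range is limited). The gripper opens to 85 mm and grips with 20 to 120 N. Pads are 22 mm wide; open, the fingers measure 114 mm over their backs; the gripper's body (76 mm by 85 mm) begins 54 mm behind the grasp point. The pads swing forward as they close: fully open they stand 13 mm farther back than shut.
Start: joints at [0.933, 0.313, 1.498, -0, 1.331, -0.223], TCP at [0.212, 0.48, 0.245] pointing down, gripper open.
Joint ranges: [-2.94, 2.94], [-0.97, 2.17], [0.19, 2.56], [-1.23, 4.37], [0.02, 3.11], [-2.88, 2.88]. Speed limits (rad/s): [2.39, 2.39, 3.01, 3.14, 3.14, 3.14].

### API

Orientations are given as a unit quaternion [w, x, y, z].
In Python, from bench import arm, viewer gives the robot as it stands.
- The arm moves only by the tool move_arm, never from a script. Its argument "targets" is a list of rows, each a list of 7 numbers: the shift along the world's x, y, z in m, then the turn, a rotation vector about the world's x, y, z in rad, then the finger opening in m, from 0 to 0.0854. A call has 1 to 8 rows; each row shifts and turns the commanded pose from where the row before left it; what a row does not reach is not made up. A row lasts 1/10 s, in which the tool goes at most 50 mm and 8.59 degrees, less where a joint would pass 70% of its speed; a pose out of reach is approached as far as the arm can. A call with a gripper value outside its range is refused whole. The fingers move at their own pace and stop on an object; "newtons" is the grip in N (left out, the last holds). Time passes only in rows, so rows that do not move let the fingers close. It gives the time, the measured TCP pose, the force and the opening at its end, in the units of the state.
- arm.observe(): the state, without advancing time (a new reading comes with each control period).
- viewer.get_image(name): name is "scene" or "top"; returns (picture, depth): 480x640x3 uint8, blue, green, red; 480x640 float32, m along the optical axis (not along the pixel's ray), 0 where there is no reading.
- viewer.get_calibration(name): a dict with "fx", "fy", "cx", "cy" (pixels), "position" and "attitude" of the camera in the world. Camera axes: x right, y down, z forward; pixel columns grow to the right and rows downward; lengths in m; the calibration is good to about 2 mm. A picture is of the moment at which its call begins. get_calibration takes no time and is no camera call.
- arm.hand_in(): hands the job in, once; it reports no verdict.
The state is a dict: "t": time; "joint_positions": joint angles; "joint_vel": joint speeds; "tau": joint torques, N m; "tool_pos": TCP position; "ee_rot": TCP orientation; "ft_force": force on the tool from outside, world axes, zero at the start; "wrist_torque": the same for the moment, N m; "gripper_width": finger opening in m.
Only numpy, scipy, OpenCV 4.12 (cv2) and the standard library are available. Lean on these libraries where they do the work, as an engineer would, in place of code of your own. Each camera call takes 0.05 s, during which the arm holds its last target.

## Working session

There is one attempt and no reset: what is moved stays moved. The work goes in short steps, Python scripts to look and compute and a tool call to move; the robot and the scene stay as the last step left them, time stands still between calls to the robot, and variables do not carry over. Pictures are saved under pics/ and viewed, and the job is handed in when it is done.

Besides the shell and the picture viewer there is one more tool, called after "Call:" by a JSON object that holds its "op" and its "data". move_arm: Moves the arm, as the interface text tells. Its arguments: {"type":"object","properties":{"targets":{"type":"array"},"newtons":{"type":"number"}},"required":["targets"]}

```bash
mkdir -p pics
cat > h.py <<'E'
import numpy as np,cv2
from bench import arm,viewer
from scipy.spatial.transform import Rotation as R
def snap(n,tag):
    im,d=viewer.get_image(n); cv2.imwrite(f'pics/{tag}.png',im); np.save(f'pics/{tag}.npy',d); return im,d
def cal(n):
    c=viewer.get_calibration(n); return c
E
python3 - <<'E'
from h import *
for n in ('scene','top'):
    snap(n,n+'0'); print(cal(n))
s=arm.observe(); print(s)
E
```

```text
{'fx': 453.43821870618984, 'fy': 453.43821870618984, 'cx': 323.9710232340911, 'cy': 233.33085061719876, 'position': array([ 0.0498798 , -0.52778409,  0.48783341]), 'attitude': array([-0.44783585,  0.80506288, -0.34229615,  0.18479761])}
{'fx': 605.4966893989435, 'fy': 605.4966893989435, 'cx': 325.4244502528542, 'cy': 243.90542391647034, 'position': array([ 0.42860548, -0.03318443,  0.91210365]), 'attitude': array([-0.07345324,  0.71157652, -0.69640105,  0.0573502 ])}
{'t': 0.1, 'joint_positions': array([ 9.32600736e-01,  3.13404458e-01,  1.49837323e+00, -2.43862531e-07,
        1.33099476e+00, -2.23387670e-01]), 'joint_vel': array([-1.10871496e-04, -1.83709441e-03, -8.12601992e-04, -6.18284649e-05,
       -8.80946972e-04, -2.72649923e-04]), 'tau': array([ 2.03474039e-03, -4.12898254e+01, -2.60141551e+01, -2.09291593e-04,
        3.06674672e-03,  6.35084007e-05]), 'tool_pos': array([0.21145529, 0.4802959 , 0.2447824 ]), 'ee_rot': array([-0.69157347,  0.69233155, -0.14578163,  0.14543341]), 'ft_force': array([-0.18997431, -1.27315503, -0.32194938]), 'wrist_torque': array([ 0.07230959, -0.02559687,  0.0001018 ]), 'gripper_width': 0.08525211036382871}
```

View pics/scene0.png

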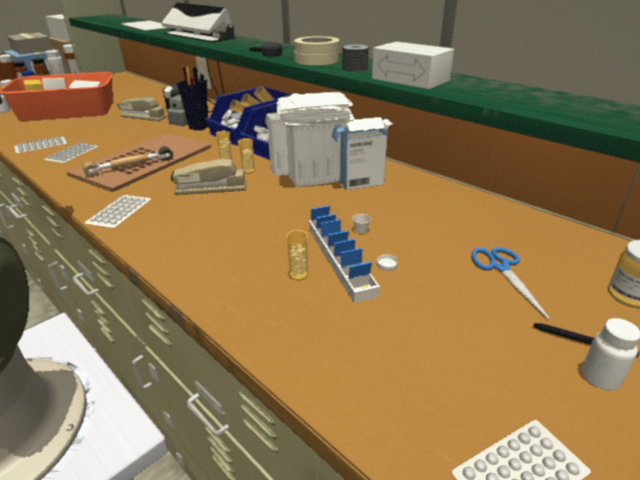

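View pics/top0.png

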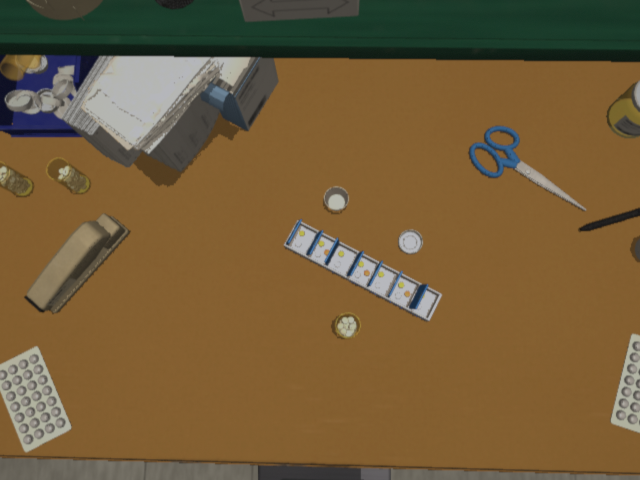

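Run:
```python
from h import *
a=cv2.imread('pics/top0.png')[205:335,270:450]; b=cv2.imread('pics/scene0.png')[195:310,280:410]
cv2.imwrite('pics/z1.png',cv2.resize(a,None,fx=4.4,fy=4.4,interpolation=2))
cv2.imwrite('pics/z2.png',cv2.resize(b,None,fx=5,fy=5,interpolation=2))
for n in ('scene','top'):
    im=cv2.imread(f'pics/{n}0.png'); d=np.load(f'pics/{n}0.npy'); c=cal(n)
    q=c['attitude']; M=R.from_quat([q[1],q[2],q[3],q[0]]).as_matrix()
    print(n,M[:,2])
    v,u=np.mgrid[:480,:640]; P=np.stack([(u-c['cx'])/c['fx']*d,(v-c['cy'])/c['fy']*d,d],-1)@M.T+c['position']
    np.save(f'pics/{n}0_P.npy',P)
    hsv=cv2.cvtColor(im,cv2.COLOR_BGR2HSV)
    m=(cv2.inRange(hsv,(100,120,50),(125,255,255))>0)
    reg=np.zeros_like(m); 
    if n=='top': reg[215:325,280:445]=1
    else: reg[195:300,300:380]=1
    m&=reg.astype(bool)
    k,l,st,ce=cv2.connectedComponentsWithStats(m.astype(np.uint8))
    for i in range(1,k):
        if st[i,4]<8: continue
        Q=P[l==i]; print(ce[i].round(1),st[i,4],'mean',Q.mean(0).round(3),'z',np.percentile(Q[:,2],[3,97]).round(3))
```

```text
scene [ 0.60413237  0.59456102 -0.53058578]
[340.1 241.5] 1428 mean [ 0.555 -0.069  0.046] z [0.029 0.055]
top [ 0.18392393  0.02465773 -0.98263115]
[293.7 231.6] 45 mean [0.606 0.035 0.054] z [0.049 0.057]
[314.6 242.5] 70 mean [0.592 0.004 0.05 ] z [0.038 0.056]
[331.5 251.1] 82 mean [ 0.58  -0.021  0.048] z [0.035 0.056]
[355.1 263.4] 75 mean [ 0.562 -0.055  0.05 ] z [0.037 0.056]
[375.1 272.9] 44 mean [ 0.549 -0.084  0.054] z [0.05  0.057]
[398.9 275.4] 11 mean [ 0.546 -0.117  0.055] z [0.052 0.057]
[392.1 288.7] 18 mean [ 0.526 -0.108  0.054] z [0.051 0.057]
[418.3 296.1] 155 mean [ 0.518 -0.146  0.045] z [0.031 0.055]
```

View pics/z1.png

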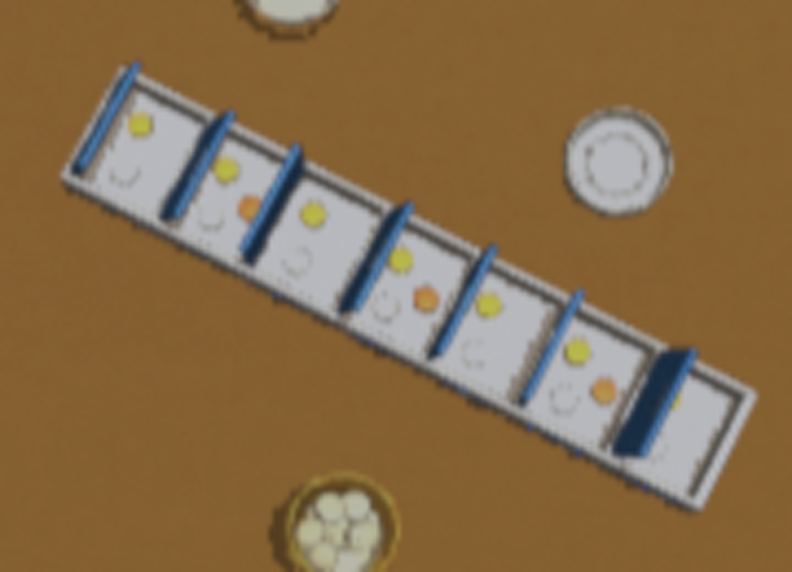

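View pics/z2.png

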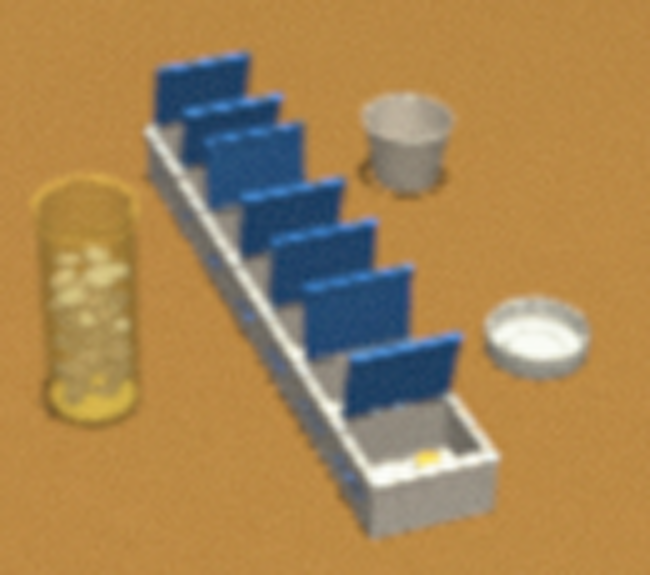

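Run:
```python
from h import *
res={}
def ray(c,pts,z):
    q=c['attitude']; M=R.from_quat([q[1],q[2],q[3],q[0]]).as_matrix()
    pts=np.asarray(pts,float); r=np.c_[(pts[:,0]-c['cx'])/c['fx'],(pts[:,1]-c['cy'])/c['fy'],np.ones(len(pts))]@M.T
    p=c['position']; return p+r*((z-p[2])/r[:,2])[:,None]
P=np.load('pics/top0_P.npy'); im=cv2.imread('pics/top0.png'); hsv=cv2.cvtColor(im,cv2.COLOR_BGR2HSV)
m=cv2.inRange(hsv,(0,0,100),(180,70,255)); m[:212]=0;m[330:]=0;m[:,:275]=0;m[:,450:]=0
k,l,st,ce=cv2.connectedComponentsWithStats(cv2.morphologyEx(m,cv2.MORPH_CLOSE,np.ones((9,9))))
for i in range(1,k): print(st[i],ce[i])
i=[i for i in range(1,k) if st[i,0]<320][0]
mm=((l==i)&(m>0)); mm=np.argwhere(mm)[:,::-1]
W=ray(cal('top'),mm,0.024)[:,:2].astype(np.float32)
r=cv2.minAreaRect(W*1000); print(r); bp=cv2.boxPoints(r); print(bp)
z=P[mm[:,1],mm[:,0],2]; print('z hist',np.histogram(z,bins=np.arange(-.004,.04,.004)))
tab=P[350:400,250:400,2]; print('table z',np.median(tab))
# scene
c=cal('scene'); z2=[(150,130),(375,530),(492,457)]
print(ray(c,[(280+a/5,195+b/5) for a,b in [(150,130),(372,480),(495,457)]],.024))
s=arm.observe(); q=s['ee_rot']; M=R.from_quat([q[1],q[2],q[3],q[0]]).as_matrix(); print(M)
for nm,rr in(('vial',(346,325)),('cup',(337,200)),('cap',(410,242))): print(nm,ray(c:=cal('top'),[rr],.02))
```

```text
[ 284  219  158  102 4985] [363.16990973 269.72818455]
[398 230  25  24 472] [410.03177966 241.34745763]
[338 317  19  13 202] [347.16336634 323.6039604 ]
((559.529541015625, -66.27137756347656), (241.49948120117188, 48.70808792114258), 63.40085220336914)
[[ 483.68793  -163.33667 ]
 [ 527.2408   -185.14551 ]
 [ 635.37115    30.793915]
 [ 591.8183     52.602753]]
z hist (array([  83, 1829,  758,   55,   67,  146,  536,  176,   14,    9]), array([-0.004,  0.   ,  0.004,  0.008,  0.012,  0.016,  0.02 ,  0.024,
        0.028,  0.032,  0.036]))
table z 5.5953042675527254e-05
[[ 0.59223601  0.04513446  0.024     ]
 [ 0.48678069 -0.16476601  0.024     ]
 [ 0.52308783 -0.18596675  0.024     ]]
[[ 9.15193679e-01 -7.02668158e-04  4.03013691e-01]
 [-4.03014219e-01 -9.47717986e-04  9.15193226e-01]
 [-2.61133814e-04 -9.99999304e-01 -1.15053077e-03]]
vial [[ 0.47561042 -0.04370389  0.02      ]]
cup [[ 0.66378774 -0.02679373  0.02      ]]
cap [[ 0.60096393 -0.13724795  0.02      ]]
```

Run:
```python
from h import *
P=np.concatenate([np.load(f'pics/{n}0_P.npy').reshape(-1,3) for n in('top','scene')])
m=(P[:,2]>.06)&(P[:,2]<.6)&(P[:,0]>.1)&(P[:,0]<1)&(abs(P[:,1])<.6)
Q=P[m]
for tgt in [(.633,.076),(.56,-.067),(.503,-.184),(.42,.28),(.53,.18)]:
    d=np.hypot(*(Q[:,:2]-tgt).T); i=d<.2; print(tgt,'min',d.min().round(3),Q[d.argmin()].round(3), 'maxz<.2', Q[i,2].max() if i.any() else None)
    j=Q[:,2]>.1; print('  tall',d[j].min().round(3),Q[j][d[j].argmin()].round(3))
```

```text
(0.633, 0.076) min 0.141 [0.763 0.13  0.134] maxz<.2 0.3202701456602671
  tall 0.141 [0.763 0.13  0.134]
(0.56, -0.067) min 0.072 [ 0.49  -0.048  0.081] maxz<.2 0.08689270071146671
  tall 0.224 [ 0.784 -0.055  0.246]
(0.503, -0.184) min 0.123 [ 0.476 -0.064  0.077] maxz<.2 0.08689270071146671
  tall 0.281 [ 0.784 -0.192  0.238]
(0.42, 0.28) min 0.132 [0.52  0.367 0.061] maxz<.2 0.07444792801250244
  tall 0.267 [0.684 0.24  0.181]
(0.53, 0.18) min 0.141 [0.593 0.306 0.061] maxz<.2 0.2044895150824747
  tall 0.159 [0.682 0.224 0.189]
```

Call:
{"op": "move_arm", "data": {"targets": [[0.015,-0.015,0,0,0,-0.14,0],[0.02,-0.02,0,0,0,-0.14,0],[0.02,-0.02,0,0,0,-0.14,0],[0.02,-0.02,0,0,0,-0.14,0],[0.02,-0.02,0,0,0,-0.14,0],[0.02,-0.02,0,0,0,-0.14,0],[0.02,-0.02,0,0,0,-0.14,0],[0.02,-0.02,0,0,0,-0.14,0]]}}

```text
t: 0.9
tool_pos: [0.3672, 0.3245, 0.2451]
ee_rot: [-0.507, 0.508, -0.492, 0.492]
ft_force: [1.1, 1.0, -0.4]
gripper_width: -0.0002
```

Call:
{"op": "move_arm", "data": {"targets": [[0.027,-0.025,0,0,0,-0.1,0],[0.03,-0.028,0,0,0,-0.1,0],[0.03,-0.028,0,0,0,-0.1,0],[0.03,-0.028,0,0,0,-0.1,0],[0.03,-0.028,0,0,0,-0.1,0],[0.03,-0.028,0,0,0,0,0],[0.03,-0.028,0,0,0,0,0],[0.03,-0.028,0,0,0,0,0]]}}

```text
t: 1.7
tool_pos: [0.6045, 0.1031, 0.2449]
ee_rot: [0.371, -0.372, 0.602, -0.601]
ft_force: [0.3, 0.6, -0.1]
gripper_width: 0.0003
```

Call:
{"op": "move_arm", "data": {"targets": [[0.015,-0.014,-0.03,0,0,0,0],[0.01,-0.01,-0.04,0,0,0,0],[0,0,-0.03,0,0,0,0],[0,0,0,0,0,0,0]]}}

```text
t: 2.1
tool_pos: [0.6266, 0.0802, 0.1405]
ee_rot: [0.369, -0.374, 0.604, -0.6]
ft_force: [0.4, -0.1, 0.1]
gripper_width: 0.0003
```

Run:
```python
from h import *
s=arm.observe(); q=s['ee_rot']; M=R.from_quat([q[1],q[2],q[3],q[0]]).as_matrix(); print(s['tool_pos'],np.degrees(np.arctan2(M[1,2],M[0,2])),s['joint_positions']);print(M[:,1])
snap('top','top1');snap('scene','scene1')
```

```text
[0.62658016 0.08022614 0.14053168] -26.623720301263297 [-5.78361458e-02  6.40585935e-01  1.27584616e+00  4.73457793e-05
  1.23427443e+00  4.06804643e-01]
[-9.09592529e-03  5.71425572e-04 -9.99958468e-01]
```

View pics/scene1.png

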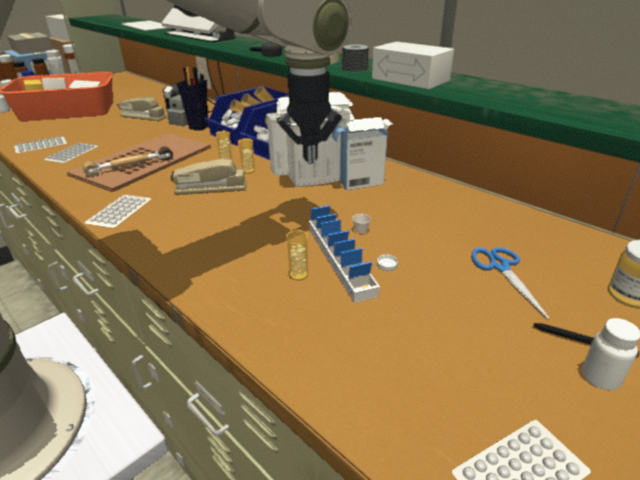

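View pics/top1.png

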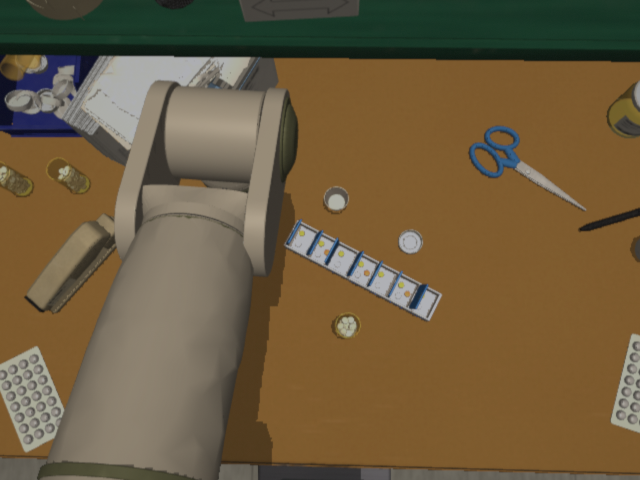

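Run:
```python
from h import *
c=cal('scene');d=np.load('pics/scene1.npy');q=c['attitude']; M=R.from_quat([q[1],q[2],q[3],q[0]]).as_matrix()
v,u=np.mgrid[:480,:640]; P=np.stack([(u-c['cx'])/c['fx']*d,(v-c['cy'])/c['fy']*d,d],-1)@M.T+c['position']
m=(np.hypot(P[...,0]-.627,P[...,1]-.08)<.06)&(P[...,2]>.05)&(P[...,2]<.25)
Q=P[m]; print(len(Q))
for a in np.arange(.11,.22,.008):
    k=(Q[:,2]>=a)&(Q[:,2]<a+.008)
    if k.any():
        A=(Q[k,:2]-[.6266,.0802])@np.array([[.894,-.448],[-.448,-.894]]).T
        print(round(a,3),k.sum(),A.min(0).round(3),A.max(0).round(3))
print(np.sort(Q[:,2])[:10])
```

```text
2157
0.126 11 [-0.005 -0.   ] [0.008 0.011]
0.134 40 [-0.011  0.003] [0.014 0.015]
0.142 61 [-0.012 -0.006] [0.016 0.013]
0.15 62 [-0.012 -0.005] [0.015 0.015]
0.158 59 [-0.012 -0.005] [0.014 0.015]
0.166 60 [-0.019 -0.002] [0.024 0.015]
0.174 122 [-0.032 -0.009] [0.035 0.016]
0.182 177 [-0.037 -0.01 ] [0.041 0.019]
0.19 154 [-0.044 -0.013] [0.047 0.02 ]
0.198 173 [-0.051 -0.015] [0.055 0.021]
0.206 184 [-0.057 -0.01 ] [0.058 0.02 ]
0.214 243 [-0.059 -0.009] [0.059 0.021]
[0.050125   0.05014793 0.05025399 0.05026416 0.05096797 0.05108306
 0.05111925 0.05118431 0.05124273 0.05134834]
```

Call:
{"op": "move_arm", "data": {"targets": [[0.007,-0.004,-0.02,0,0,0,0],[0,0,-0.03,0,0,0,0],[0,0,-0.03,0,0,0,0],[0,0,-0.012,0,0,0,0],[0,0,0,0,0,0,0]]}}

```text
t: 2.7
tool_pos: [0.6356, 0.0767, 0.0536]
ee_rot: [0.372, -0.372, 0.602, -0.601]
ft_force: [-0.4, -0.8, -0.2]
gripper_width: -0.0006
```

Run:
```python
from h import *
s=arm.observe(); p=s['tool_pos']; d=p[:2]-[.5616,-.0673]; print(p,'along',d@[-.4477,-.8942],'across',d@[.894,-.448],s['ft_force'])
im,_=snap('scene','scene2'); cv2.imwrite('pics/z3.png',cv2.resize(im[90:310,240:420],None,fx=3,fy=2.7))
```

```text
[0.63564091 0.07672834 0.05363628] along -0.16193825586612945 across 0.0016678798486864865 [-0.37555293 -0.84940475 -0.1810197 ]
```

View pics/z3.png

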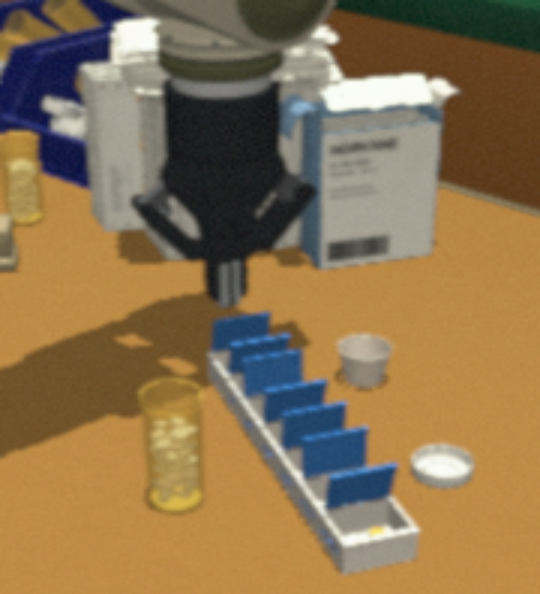

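Call:
{"op": "move_arm", "data": {"targets": [[-0.0018,-0.0036,-0.003,0,0,0,0],[-0.0018,-0.0036,-0.003,0,0,0,0],[-0.0018,-0.0036,0,0,0,0,0],[-0.0018,-0.0036,0,0,0,0,0],[-0.0018,-0.0036,0,0,0,0,0],[-0.0018,-0.0036,0,0,0,0,0],[-0.0018,-0.0036,0,0,0,0,0],[-0.0018,-0.0036,0,0,0,0,0]]}}

```text
t: 3.55
tool_pos: [0.621, 0.0473, 0.0473]
ee_rot: [-0.372, 0.372, -0.602, 0.602]
ft_force: [0.6, -0.3, -0.7]
gripper_width: -0.0001
```

Call:
{"op": "move_arm", "data": {"targets": [[-0.0018,-0.0036,0,0,0,0,0],[-0.0018,-0.0036,0,0,0,0,0],[-0.0018,-0.0036,0,0,0,0,0],[-0.0018,-0.0036,0,0,0,0,0],[-0.0018,-0.0036,0,0,0,0,0],[-0.0018,-0.0036,0,0,0,0,0],[-0.0018,-0.0036,0,0,0,0,0],[-0.0018,-0.0036,0,0,0,0,0]]}}

```text
t: 4.35
tool_pos: [0.6067, 0.0186, 0.0473]
ee_rot: [-0.372, 0.372, -0.602, 0.602]
ft_force: [-0.1, 0.2, 0.0]
gripper_width: -0.0002
```

```bash
cat > look.py <<'E'
from h import *
import sys
s=arm.observe(); p=s['tool_pos']; d=p[:2]-[.5616,-.0673]; print(s['t'],p,'along',d@[-.4477,-.8942],'across',d@[.894,-.448],s['ft_force'])
im,_=snap('scene','s'+sys.argv[1]); cv2.imwrite(f'pics/z{sys.argv[1]}.png',cv2.resize(im[90:310,240:420],None,fx=3,fy=2.7))
E
python3 look.py 4
```

```text
4.35 [0.60665215 0.01856437 0.04729346] along -0.09694976814942333 across 0.0018093810957334094 [-0.06307712  0.22389012  0.00670756]
```

View pics/z4.png

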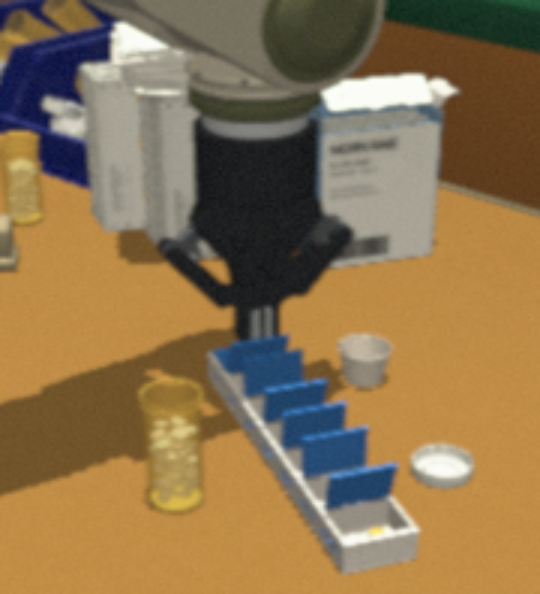

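Call:
{"op": "move_arm", "data": {"targets": [[-0.0018,-0.0036,0,0,0,0,0],[-0.0018,-0.0036,0,0,0,0,0],[-0.0018,-0.0036,0,0,0,0,0],[-0.0018,-0.0036,0,0,0,0,0],[-0.0018,-0.0036,0,0,0,0,0],[-0.0018,-0.0036,0,0,0,0,0],[-0.0018,-0.0036,0,0,0,0,0],[-0.0018,-0.0036,0,0,0,0,0]]}}

```text
t: 5.2
tool_pos: [0.5922, -0.0102, 0.0473]
ee_rot: [0.372, -0.372, 0.602, -0.602]
ft_force: [-1.2, -0.1, -0.1]
gripper_width: 0.0003
```

```bash
python3 look.py 5
```

```text
5.2 [ 0.59223167 -0.01022696  0.04729542] along -0.06474850968044898 across 0.0018159908178309418 [-1.15351482 -0.10356209 -0.12738621]
```

View pics/z5.png

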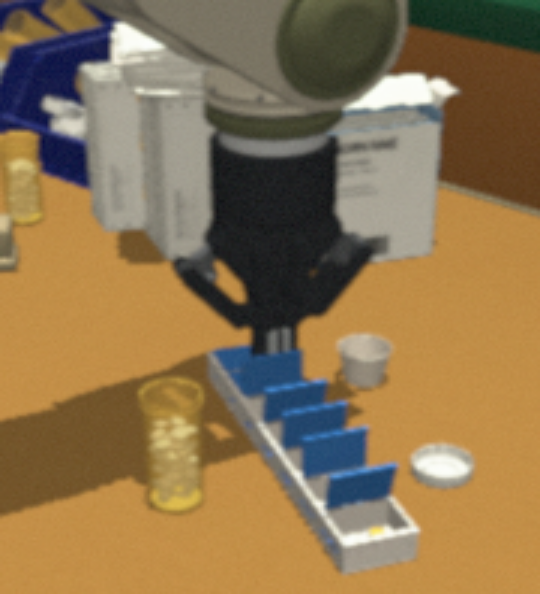

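Call:
{"op": "move_arm", "data": {"targets": [[-0.0018,-0.0036,0,0,0,0,0],[-0.0018,-0.0036,0,0,0,0,0],[-0.0018,-0.0036,0,0,0,0,0],[-0.0018,-0.0036,0,0,0,0,0],[-0.0018,-0.0036,0,0,0,0,0],[-0.0018,-0.0036,0,0,0,0,0],[-0.0018,-0.0036,0,0,0,0,0],[-0.0018,-0.0036,0,0,0,0,0]]}}

```text
t: 6.05
tool_pos: [0.5778, -0.039, 0.0473]
ee_rot: [0.372, -0.372, 0.602, -0.602]
ft_force: [0.4, -0.5, 0.1]
gripper_width: -0.0003
```

```bash
python3 look.py 6
```

```text
6.05 [ 0.57783385 -0.0390268   0.04729817] along -0.03254978801284392 across 0.0018466647306563744 [ 0.39510109 -0.47035669  0.09249717]
```

View pics/z6.png

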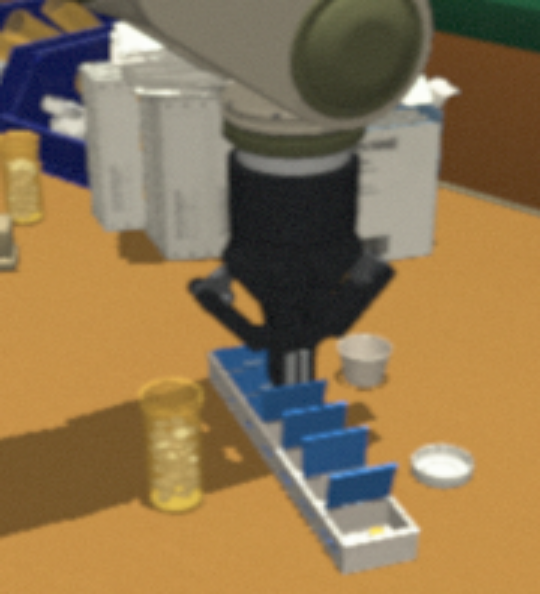

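Call:
{"op": "move_arm", "data": {"targets": [[-0.0018,-0.0036,0,0,0,0,0],[-0.0018,-0.0036,0,0,0,0,0],[-0.0018,-0.0036,0,0,0,0,0],[-0.0018,-0.0036,0,0,0,0,0],[-0.0018,-0.0036,0,0,0,0,0],[-0.0018,-0.0036,0,0,0,0,0],[-0.0018,-0.0036,0,0,0,0,0],[-0.0018,-0.0036,0,0,0,0,0]]}}

```text
t: 6.9
tool_pos: [0.5634, -0.0678, 0.0473]
ee_rot: [-0.372, 0.372, -0.602, 0.602]
ft_force: [0.5, 0.2, 0.1]
gripper_width: 0.0001
```

Call:
{"op": "move_arm", "data": {"targets": [[-0.0018,-0.0036,0,0,0,0,0],[-0.0018,-0.0036,0,0,0,0,0],[-0.0018,-0.0036,0,0,0,0,0],[-0.0018,-0.0036,0,0,0,0,0],[-0.0018,-0.0036,0,0,0,0,0],[-0.0018,-0.0036,0,0,0,0,0],[-0.0018,-0.0036,0,0,0,0,0],[-0.0018,-0.0036,0,0,0,0,0]]}}

```text
t: 7.7
tool_pos: [0.549, -0.0966, 0.0473]
ee_rot: [0.372, -0.372, 0.602, -0.602]
ft_force: [-0.2, -0.6, -0.5]
gripper_width: -0.0001
```

```bash
python3 look.py 7
```

```text
7.7 [ 0.54904229 -0.09660989  0.04729012] along 0.03183099229027916 across 0.0019042399386903213 [-0.23953148 -0.58032866 -0.46696666]
```

View pics/z7.png

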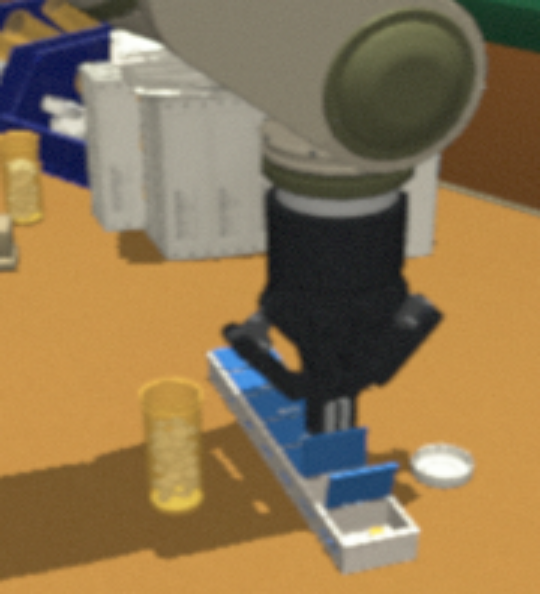

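Call:
{"op": "move_arm", "data": {"targets": [[-0.0018,-0.0036,0,0,0,0,0],[-0.0018,-0.0036,0,0,0,0,0],[-0.0018,-0.0036,0,0,0,0,0],[-0.0018,-0.0036,0,0,0,0,0],[-0.0018,-0.0036,0,0,0,0,0],[-0.0018,-0.0036,0,0,0,0,0],[-0.0018,-0.0036,0,0,0,0,0],[-0.0018,-0.0036,0,0,0,0,0]]}}

```text
t: 8.55
tool_pos: [0.5346, -0.1254, 0.0473]
ee_rot: [-0.372, 0.372, -0.602, 0.602]
ft_force: [-0.6, -0.6, 0.6]
gripper_width: -0.0001
```

Call:
{"op": "move_arm", "data": {"targets": [[-0.0018,-0.0036,0,0,0,0,0],[-0.0018,-0.0036,0,0,0,0,0],[-0.0018,-0.0036,0,0,0,0,0],[-0.0018,-0.0036,0,0,0,0,0],[-0.0018,-0.0036,0,0,0,0,0],[-0.0018,-0.0036,0,0,0,0,0],[-0.0018,-0.0036,0,0,0,0,0],[-0.0018,-0.0036,0,0,0,0,0]]}}

```text
t: 9.35
tool_pos: [0.5202, -0.1542, 0.0473]
ee_rot: [0.372, -0.372, 0.602, -0.602]
ft_force: [-0.1, -0.8, -0.0]
gripper_width: -0.0001
```

Call:
{"op": "move_arm", "data": {"targets": [[-0.0018,-0.0036,0,0,0,0,0],[-0.0018,-0.0036,0,0,0,0,0],[-0.0018,-0.0036,0,0,0,0,0],[-0.0018,-0.0036,0,0,0,0,0],[-0.0018,-0.0036,0,0,0,0,0],[-0.0018,-0.0036,0,0,0,0,0],[-0.0018,-0.0036,0,0,0,0,0],[-0.0018,-0.0036,0,0,0,0,0]]}}

```text
t: 10.15
tool_pos: [0.5059, -0.183, 0.0473]
ee_rot: [-0.372, 0.372, -0.602, 0.602]
ft_force: [0.4, -0.2, -0.1]
gripper_width: -0.0001
```

```bash
python3 look.py 8
```

```text
10.15 [ 0.50585228 -0.18300905  0.04730057] along 0.1284252855214074 across 0.0019991913772707684 [ 0.44109594 -0.1605228  -0.12414168]
```

View pics/z8.png

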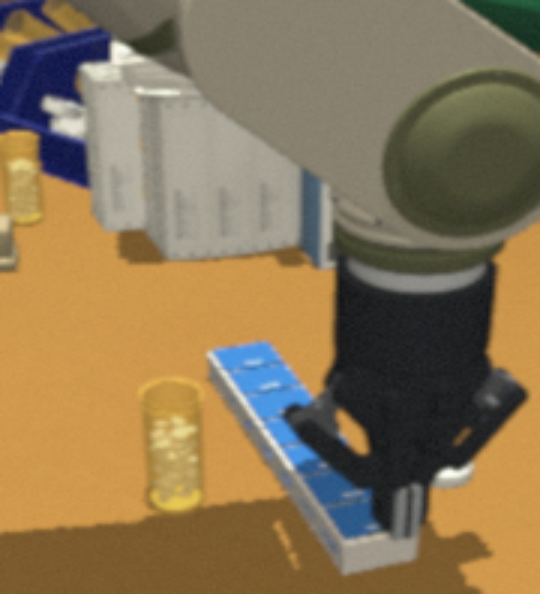

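All the lids look down. I'll lift straight up, back clear of the row, and check.

Call:
{"op": "move_arm", "data": {"targets": [[0,0,0.01,0,0,0,0],[0,0,0.03,0,0,0,0],[0,0,0.04,0,0,0,0],[0,0,0.04,0,0,0,0],[-0.01,-0.03,0.03,0,0,0,0],[-0.01,-0.04,0.02,0,0,0,0],[-0.01,-0.04,0,0,0,0,0],[-0.01,-0.03,0,0,0,0,0]]}}

```text
t: 11.0
tool_pos: [0.4655, -0.3246, 0.2188]
ee_rot: [-0.372, 0.371, -0.601, 0.602]
ft_force: [1.2, 0.6, -0.2]
gripper_width: -0.0001
```

```bash
python3 look.py 9
python3 - <<'E'
from h import *
im,d=snap('top','top9'); c=cal('top');q=c['attitude']; M=R.from_quat([q[1],q[2],q[3],q[0]]).as_matrix()
v,u=np.mgrid[:480,:640]; P=np.stack([(u-c['cx'])/c['fx']*d,(v-c['cy'])/c['fy']*d,d],-1)@M.T+c['position']
A=(P[...,:2]-[.5616,-.0673]); al=A@[-.4477,-.8942]; ac=A@[.894,-.448]
for k in range(7):
    h=-.1175+.034*k
    for a,b in((.003,.01),(.02,.029)):
        m=(al>h+a)&(al<h+b)&(abs(ac)<.015); print(k+1,(a,b),m.sum(),np.median(P[m][:,2]).round(4),end=' ')
    print()
cv2.imwrite('pics/z10.png',cv2.resize(im[170:370,250:470],None,fx=3.2,fy=2.9))
E
```

```text
11.0 [ 0.46547576 -0.32464183  0.21881333] along 0.27314988145438707 across 0.0293540693258515 [ 1.247523    0.6288599  -0.20382169]
1 (0.003, 0.01) 89 0.0257 1 (0.02, 0.029) 133 0.0257 
2 (0.003, 0.01) 88 0.0256 2 (0.02, 0.029) 130 0.0257 
3 (0.003, 0.01) 93 0.0257 3 (0.02, 0.029) 124 0.0256 
4 (0.003, 0.01) 96 0.0258 4 (0.02, 0.029) 121 0.0262 
5 (0.003, 0.01) 95 0.0259 5 (0.02, 0.029) 123 0.0258 
6 (0.003, 0.01) 93 0.0259 6 (0.02, 0.029) 128 0.0257 
7 (0.003, 0.01) 102 0.0261 7 (0.02, 0.029) 125 0.0262
```

View pics/z9.png

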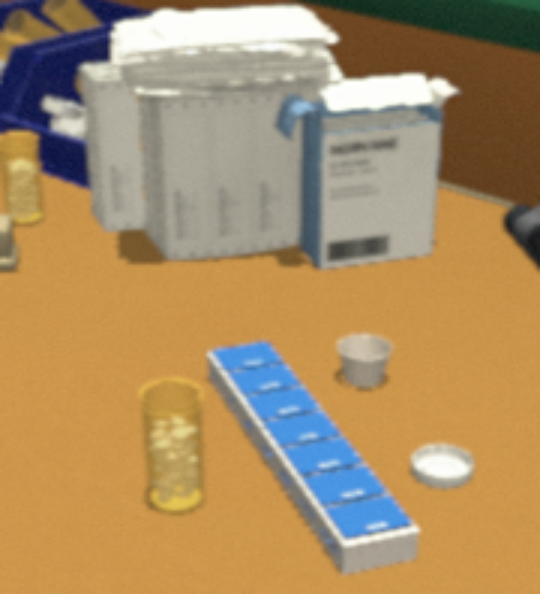

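View pics/z10.png

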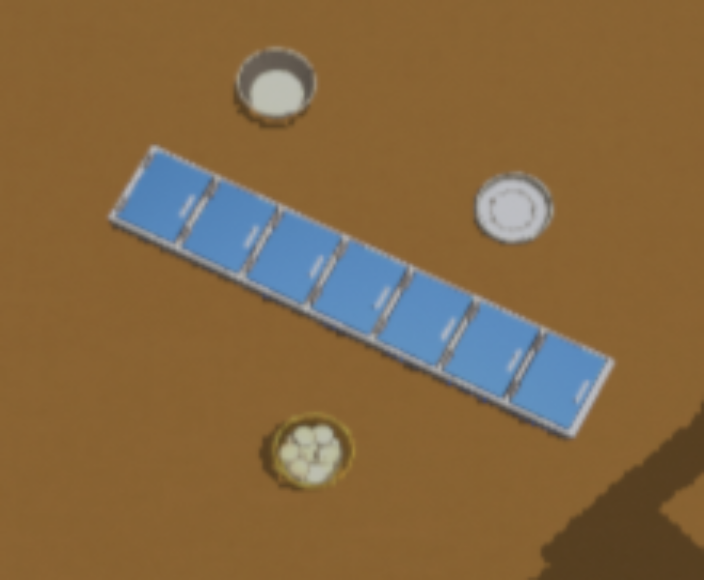

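All seven lids are flat, and the box, vial, cup and cap stand where they were. I'll let the arm settle, then hand in.

Call:
{"op": "move_arm", "data": {"targets": [[0,0,0,0,0,0,0],[0,0,0,0,0,0,0],[0,0,0,0,0,0,0]]}}

```text
t: 11.4
tool_pos: [0.4664, -0.3217, 0.2176]
ee_rot: [-0.372, 0.372, -0.601, 0.601]
ft_force: [0.7, 0.1, 0.7]
gripper_width: -0.0001
```

```bash
python3 -c "
from bench import arm
print(arm.hand_in())"
```

```text
the job is handed in; nothing more can be done
None
```

I swept the closed fingertips along the row from the end with the edge lid. They travelled at 40 mm/s, about 6 mm above the shut lids, and pushed lids 1 to 7 shut. I then lifted clear and handed in at about 11.4 s of the 48 s allowed.

**Lids:** At the end, the depth picture gave a height of 25.6–26.2 mm at both the hinge end and the free end of every lid, so all seven lie flat. That is about 1 mm under the 27 mm in the text, which is within the camera calibration.

**Order:** Pictures during the sweep showed the lids going down in order. I took none between lids 5 and 7, so lid 6 shutting before lid 7 was not seen directly.

**Forces:** The wrist force, read at the end of each move call, stayed within about 1.5 N, which is noise level.

**Other objects:** By eye, the organiser, vial, dose cup and vial cap are where they started; I did not measure their displacement. The arm ended well clear of everything.

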